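Find the empty compartment of a storage chest by pressing its lids, and push it open

TASK

Three of the four compartments of the low white chest hold cassettes that block their lids from below, and one is empty. Press the ribbed ends of the lids one after another to find the lid that rocks, then push that lid on until it stands fully open, and leave it so with the other lids shut. Only press and push: do not pinch a lid, and leave the bottle, the beaker and the white roll round the chest where they stand.

Things in the scene. Friction and masses are not known exactly. Their poses are not given: they have to be found in the camera images.
- chest: Low white chest fixed to the worktop, 102 (x) x 282 (y) x 60 mm high, four compartments 49 mm deep in a row along its y. Origin: centre of its underside, on the worktop; x points away from the lids' ribbed ends, y left along the row, z up. Lid middles at y = +102, +34, -34, -102 mm; dividers 6 mm, walls 8 mm, lid gaps 1 to 2 mm. A screw ear 4 mm high sticks out 18 mm at each end.
- chest_top (a point): Middle of the chest's top, 60 mm above the worktop, level with the four identical bare-metal lids, each 82 (x) x 60 (y) x 6 mm. Three compartments, any of the four, are filled by a cassette to just under the lid, whose ribbed end then yields less than 2 mm when pressed; the empty one looks the same from outside.
- lid_a (a joint): Hinge of the left-most lid, rad: 0 flush and shut (cannot go below), 1.4 fully open at its stop. Pin along chest y at chest x = +1, z = 57 mm: 42 mm from the lid's near (ribbed) edge, 40 from its far edge. Opening, the near end dips into the chest and the far end rises. If not blocked it turns against friction of 0.04 N m (2 to 4 N on the ribs) and stays where left; no spring.
- lid_a_press (a point): Press point on the top face of the left-most lid, amid three thin dark ribs across the near end, on the centre line, 17 mm from the near edge, 25 mm from the hinge pin. Shut: x along chest x, z up; it turns with the lid.
- lid_a_edge (a point): Middle of the far edge of the underside of the left-most lid, 40 mm from the hinge pin; this edge rises as the lid tips. A level push on it jams by friction while the lid is tipped less than about 45 degrees; pressing the ribbed end deeper and then pushing it forward, below the pin, turns the lid at any tip. Axes as the press point's.
- lid_b (a joint): Hinge of the second from the left lid, rad: 0 flush and shut (cannot go below), 1.4 fully open at its stop. Pin along chest y at chest x = +1, z = 57 mm: 42 mm from the lid's near (ribbed) edge, 40 from its far edge. Opening, the near end dips into the chest and the far end rises. If not blocked it turns against friction of 0.04 N m (2 to 4 N on the ribs) and stays where left; no spring.
- lid_b_press (a point): Press point on the top face of the second from the left lid, amid three thin dark ribs across the near end, on the centre line, 17 mm from the near edge, 25 mm from the hinge pin. Shut: x along chest x, z up; it turns with the lid.
- lid_b_edge (a point): Middle of the far edge of the underside of the second from the left lid, 40 mm from the hinge pin; this edge rises as the lid tips. A level push on it jams by friction while the lid is tipped less than about 45 degrees; pressing the ribbed end deeper and then pushing it forward, below the pin, turns the lid at any tip. Axes as the press point's.
- lid_c (a joint): Hinge of the third from the left lid, rad: 0 flush and shut (cannot go below), 1.4 fully open at its stop. Pin along chest y at chest x = +1, z = 57 mm: 42 mm from the lid's near (ribbed) edge, 40 from its far edge. Opening, the near end dips into the chest and the far end rises. If not blocked it turns against friction of 0.04 N m (2 to 4 N on the ribs) and stays where left; no spring.
- lid_c_press (a point): Press point on the top face of the third from the left lid, amid three thin dark ribs across the near end, on the centre line, 17 mm from the near edge, 25 mm from the hinge pin. Shut: x along chest x, z up; it turns with the lid.
- lid_c_edge (a point): Middle of the far edge of the underside of the third from the left lid, 40 mm from the hinge pin; this edge rises as the lid tips. A level push on it jams by friction while the lid is tipped less than about 45 degrees; pressing the ribbed end deeper and then pushing it forward, below the pin, turns the lid at any tip. Axes as the press point's.
- lid_d (a joint): Hinge of the right-most lid, rad: 0 flush and shut (cannot go below), 1.4 fully open at its stop. Pin along chest y at chest x = +1, z = 57 mm: 42 mm from the lid's near (ribbed) edge, 40 from its far edge. Opening, the near end dips into the chest and the far end rises. If not blocked it turns against friction of 0.04 N m (2 to 4 N on the ribs) and stays where left; no spring.
- lid_d_press (a point): Press point on the top face of the right-most lid, amid three thin dark ribs across the near end, on the centre line, 17 mm from the near edge, 25 mm from the hinge pin. Shut: x along chest x, z up; it turns with the lid.
- lid_d_edge (a point): Middle of the far edge of the underside of the right-most lid, 40 mm from the hinge pin; this edge rises as the lid tips. A level push on it jams by friction while the lid is tipped less than about 45 degrees; pressing the ribbed end deeper and then pushing it forward, below the pin, turns the lid at any tip. Axes as the press point's.
- amber_bottle: Closed amber bottle with a black cap, 57 mm across, 112 mm high, standing left of the chest. Origin: centre of its underside. Bystander.
- beaker: Empty clear beaker, 53 mm across, 70 mm high, standing right of the chest. Origin: centre of its underside. Bystander.
- roll: White roll of film, 52 mm across, 48 mm high, standing on end behind the chest. Origin: centre of its underside. Bystander.

How it is judged:
By the outcome, as a careful person would: the job done as asked, in the order asked, and still so for the second after the job is handed in, with the robot touching nothing.
It also fails if it takes over 45 s, if anything falls off the work surface, if the arm or the gripper's body presses on something with over 40 N, if the wrist force passes 120 N, or if a joint passes its speed limit or range.

ROBOT

A 6-joint arm with a two-finger parallel gripper is mounted at the origin on a cart in front of the work surface, level with it; the furniture and walls round the work are solid. World frame = base frame: x ahead of the robot, y to its left, z up, the work surface at z = 0. Lengths are in m, angles in degrees, forces in N, time in s.
With the tool pointing down it reaches from about 0.4 to 0.925 m from the base axis. Payload 3.4 kg.
Tool frame: the origin (TCP) lies on the centre line of the jaws, within the pads' length; the fingertips stand r.tip_extent ahead of it and the grasp point (between the pads) lies 2 mm behind it (r.tip_extent is the distance from the TCP to the fingertips, in m); z points along the fingers, y is the line along which they close (so a half turn about z gives the same grasp; the last joint's range is limited). The gripper opens to 85 mm and grips with 20 to 120 N. Pads are 22 mm wide; open, the fingers measure 114 mm over their backs; the gripper's body (76 mm by 85 mm) begins 54 mm behind the grasp point. The pads swing forward as they close: fully open they stand 13 mm farther back than shut.
Start: joints at [-74.685, 17.578, 86.31, -0, 76.112, -4.211], TCP at [0.192, -0.542, 0.248] pointing down, gripper open.
Joint ranges: [-179.03, 179.03], [-60, 130.46], [8.19, 133.38], [-81.62, 261.62], [5.75, 156.47], [-153.77, 153.77]. Speed limits (degrees/s): [147.25, 147.25, 180, 180, 180, 180].

INTERFACE

Orientations are given as [roll, pitch, yaw] about the fixed x, y, z axes, in that order (R = Rz(yaw) Ry(pitch) Rx(roll)).
In Python, from workcell import r gives the robot as it stands.
- The arm moves only by the tool send_rows, never from a script. Its argument "steps" is a list of rows, each an object with "fingers": the opening, from -1 (shut) to 1 (fully open); "travel": the shift along the tool's x, y, z as a fraction of full scale, a list of three; "spin": the turn about the tool's z as a fraction of full scale. A call has 1 to 20 rows; each row is the pose to reach, as a shift and turn from the pose commanded when the call began, along the tool's axes at that moment; what a row does not reach only later rows make up. Full scale, the value 1, is 1 m for a shift and 30 degrees for a turn. A row lasts 1/10 s, in which the tool goes at most 50 mm and 8.59 degrees, less where a joint would pass 70% of its speed; a pose out of reach is approached as far as the arm can. A call with a number of a shift or a turn outside -1 to 1 is refused whole. A call with a gripper value outside its range is refused whole. The fingers move at their own pace and stop on an object; the grip force is fixed at half the most. Time passes only in rows, so rows that repeat a pose let the fingers close. It gives the time, the measured TCP pose, the force, the opening and the grip force at its end, in the units of the state.
- r.get_state(): the state, without advancing time (a new reading comes with each control period).
- r.read_camera(name): name is "scene" or "top" or "wrist"; returns (picture, depth): 420x560x3 uint8, blue, green, red; 420x560 float32, m along the optical axis (not along the pixel's ray), 0 where there is no reading.
- r.camera_info(name): a dict with "fovy" (degrees; the focal length in pixels is half the picture's height over the tangent of half this angle, whatever the lens; pixels are square), "cx", "cy" (the principal point, pixels), "R" (3x3) and "t" (3): a world point X has camera coordinates R X + t. Camera axes: x right, y down, z forward; pixel columns grow to the right and rows downward; lengths in m; the calibration is good to about 2 mm. The wrist camera is an equidistant fisheye: a pixel r from the principal point sees the ray r / f radians off the axis. A picture is of the moment at which its call begins: read the wrist's pose just before it. camera_info takes no time and is no camera call; for the wrist camera it gives the pose at the moment of the call.
- r.sign_off(): hands the job in; it is judged then, once.
The state is a dict: "time_s": time; "joints": joint angles; "qd": joint speeds; "joint_torque": joint torques, N m; "tcp_pos": TCP position; "tcp_rot": TCP orientation; "force": force on the tool from outside, world axes, zero at the start; "moment": the same for the moment, N m; "gripper_width": finger opening in m; "finger_force": force on a finger pad.
Only numpy, scipy, OpenCV 4.12 (cv2) and the standard library are available. Lean on these libraries where they do the work, as an engineer would, in place of code of your own. Each camera call takes 0.05 s, during which the arm holds its last target. There are 200 camera calls.

## Working session

There is one attempt and no reset: what is moved stays moved. The work goes in short steps, Python scripts to look and compute and a tool call to move; the robot and the scene stay as the last step left them, time stands still between calls to the robot, and variables do not carry over. Pictures are saved under pics/ and viewed, at most 10 in all, crops included, and the job is handed in when it is done.

Besides the shell and the picture viewer there is one more tool, called after "Call:" as name([rows], argument=value, ...), one row to a line, values as JSON. send_rows: Moves the arm, as the interface text tells. Its arguments: {"type":"object","properties":{"steps":{"type":"array"}},"required":["steps"]}

```bash
mkdir -p pics; python3 - <<'E'
from workcell import r
import cv2,numpy as np
s=r.get_state();print(s['tcp_pos'],s['tcp_rot'],r.tip_extent,s['time_s'],s['gripper_width'])
for n in('scene','top'):
    p,d=r.read_camera(n);cv2.imwrite(f'pics/{n}.png',p);np.save(f'pics/{n}_d.npy',d)
    i=r.camera_info(n);print(n,i)
E
```

```text
[ 0.19197826 -0.5413029   0.24738224] [-1.79882780e+02 -9.02976091e-03  1.95233600e+01] 0.017 0.0 0.08563223069436199
scene {'fovy': 43.488264998803615, 'cx': 267.7261917276596, 'cy': 205.37086954990778, 'R': array([[-0.60007473, -0.79965175, -0.02161947],
       [-0.31458037,  0.26074373, -0.91271677],
       [ 0.7354927 , -0.5408972 , -0.40802047]]), 't': array([0.17320945, 0.28166842, 0.86947976])}
top {'fovy': 57.71047718506499, 'cx': 280.80908405030334, 'cy': 219.84262402889152, 'R': array([[ 0.01974285, -0.99897056,  0.04084162],
       [-0.98100014, -0.02724084, -0.19208505],
       [ 0.19299987, -0.03627333, -0.98052807]]), 't': array([-0.21901252,  0.52986396,  0.83937152])}
```

View pics/top.png

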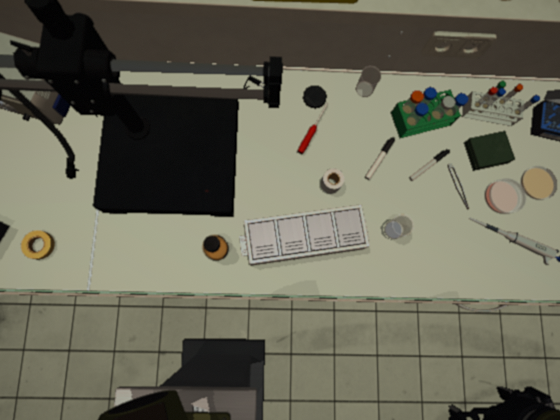

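View pics/scene.png

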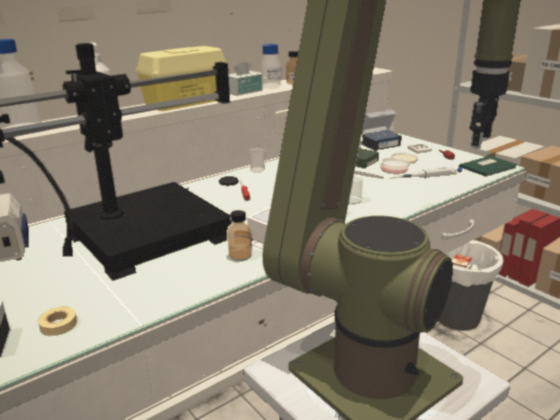

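The top view shows the chest at about (245–368, 206–265) with its ribs toward the robot, the bottle at (215,247), the beaker at (396,228) and the roll at (332,180). In the scene view the arm hides the chest. Next I'll measure the lid quads.

```bash
cat > h.py <<'E'
import numpy as np,cv2
def ray(i,px,fish=False,H=420):
    f=H/2/np.tan(np.radians(i['fovy']/2)); v=(np.array(px,float)-[i['cx'],i['cy']])/f
    if fish:
        a=np.linalg.norm(v,axis=-1,keepdims=True); d=np.concatenate([v*np.sinc(a/np.pi)**1,np.cos(a)],-1)
    else: d=np.concatenate([v,np.ones(v.shape[:-1]+(1,))],-1)
    return -i['R'].T@i['t'], d@i['R']
def onplane(i,px,z,fish=False):
    o,d=ray(i,px,fish); return o+d*((z-o[2])/d[...,2:3])
E
python3 - <<'E'
from workcell import r
from h import *
p=cv2.imread('pics/top.png');d=np.load('pics/top_d.npy');i=r.camera_info('top')
f=210/np.tan(np.radians(i['fovy']/2))
# depth -> height map
v,u=np.mgrid[:420,:560];o,dr=ray(i,np.stack([u,v],-1))
X=o+dr*d[...,None];z=X[...,2]
roi=np.zeros((420,560),bool);roi[195:275,238:376]=1
m=roi&(z>.045)&(z<.075)
c,n=max([(c,cv2.contourArea(c)) for c in cv2.findContours(m.astype(np.uint8),0,2)[0]],key=lambda a:a[1])
rect=cv2.minAreaRect(c);b=cv2.boxPoints(rect);print(b,n,'topz',np.median(z[m]))
w=onplane(i,b,.06);print(w.round(4))
P=X[m][:,:2].astype(np.float32);rr=cv2.minAreaRect(P);print('world rect',rr)
print('table z',np.median(z[270:280,260:360]))
for nm,(a,b2,c1,c2,h) in dict(bottle=(230,265,200,231,.02),beaker=(212,245,380,415,.02),roll=(165,195,318,348,.02)).items():
    q=z[a:b2,c1:c2]>h;Y=X[a:b2,c1:c2][q];print(nm,len(Y),Y.min(0).round(3) if len(Y) else 0,Y.max(0).round(3) if len(Y) else 0)
cv2.imwrite('pics/crop.png',cv2.resize(p[195:275,195:420],None,fx=3.5,fy=3.5,interpolation=2))
E
```

```text
[[242.85999 220.01999]
 [362.56    202.91998]
 [368.8     246.59998]
 [249.09998 263.69998]] 5092.0 topz 0.059746740935392395
[[ 0.5312 -0.1178  0.06  ]
 [ 0.5805 -0.4001  0.06  ]
 [ 0.4763 -0.4125  0.06  ]
 [ 0.4303 -0.1359  0.06  ]]
world rect ((0.5051504969596863, -0.26593607664108276), (0.10280448943376541, 0.28172552585601807), 9.500739097595215)
table z -8.82318160708162e-05
bottle 543 [ 0.362 -0.174  0.022] [ 0.496 -0.028  0.934]
beaker 378 [ 0.362 -0.517  0.02 ] [ 0.555 -0.174  0.934]
roll 362 [ 0.362 -0.357  0.02 ] [ 0.67  -0.174  0.934]
```

View pics/crop.png

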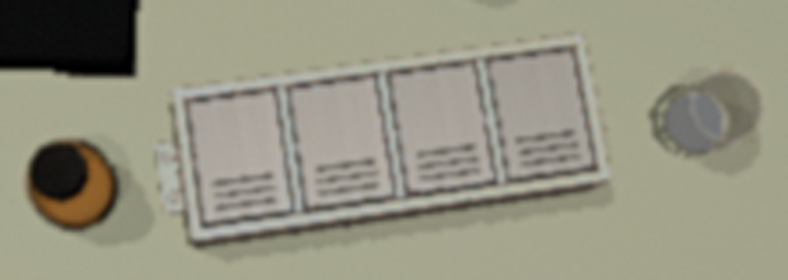

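The chest centre is about (0.505, -0.266), its yaw 9.5° and its top at 0.060. The ribs sit at the near end as described. I'll shut the fingers and move over the right-most lid.

Call:
send_rows([
  {"fingers": -1, "travel": [0.0455, -0.0086, 0], "spin": 0.1},
  {"fingers": -1, "travel": [0.0955, -0.0186, 0.01], "spin": 0.2},
  {"fingers": -1, "travel": [0.1455, -0.0286, 0.02], "spin": 0.333},
  {"fingers": -1, "travel": [0.1955, -0.0386, 0.03], "spin": 0.333},
  {"fingers": -1, "travel": [0.2455, -0.0486, 0.05], "spin": 0.333},
  {"fingers": -1, "travel": [0.2955, -0.0586, 0.07], "spin": 0.333},
  {"fingers": -1, "travel": [0.3455, -0.0586, 0.08], "spin": 0.333},
  {"fingers": -1, "travel": [0.3455, -0.0586, 0.09], "spin": 0.333},
  {"fingers": -1, "travel": [0.3455, -0.0586, 0.09], "spin": 0.333},
  {"fingers": -1, "travel": [0.3455, -0.0586, 0.09], "spin": 0.333},
  {"fingers": -1, "travel": [0.3455, -0.0586, 0.09], "spin": 0.333},
  {"fingers": -1, "travel": [0.3455, -0.0586, 0.09], "spin": 0.333},
])

```text
time_s: 1.3
tcp_pos: [0.4971, -0.3724, 0.1591]
tcp_rot: [179.9, -0.0, 9.4]
force: [1.3, 0.2, 0.0]
gripper_width: -0.0002
finger_force: 0.0
```

```bash
cat > look.py <<'E'
import sys
from workcell import r
from h import *
n,cam=sys.argv[1],sys.argv[2]
s=r.get_state();i=r.camera_info(cam)
print(s['time_s'],s['tcp_pos'],s['tcp_rot'],s['force'],s['gripper_width'])
p,d=r.read_camera(cam);cv2.imwrite(f'pics/{n}.png',p);np.save(f'pics/{n}.npy',d)
# predicted lid press points in the view
c,sn=np.cos(np.radians(9.5)),np.sin(np.radians(9.5))
f=210/np.tan(np.radians(i['fovy']/2))
for y in(.102,.034,-.034,-.102):
    for x in (-.024,):
        q=i['R']@np.array([.505+c*x-sn*y,-.266+sn*x+c*y,.06])+i['t']
        if cam=='wrist':
            a=np.arctan2(np.hypot(q[0],q[1]),q[2]);px=f*a*q[:2]/np.hypot(q[0],q[1])
        else: px=f*q[:2]/q[2]
        print(y,(px+[i['cx'],i['cy']]).round(1))
E
python3 look.py w1 wrist
```

```text
1.3 [ 0.49709751 -0.37240382  0.15913271] [ 1.79945699e+02 -1.85264287e-02  9.42384274e+00] [1.31050736 0.15901418 0.00287248] -0.00017128302675796796
0.102 [ 45.2 212.9]
0.034 [106.7 213.4]
-0.034 [185.1 213.7]
-0.102 [276.2 213.8]
```

View pics/w1.png

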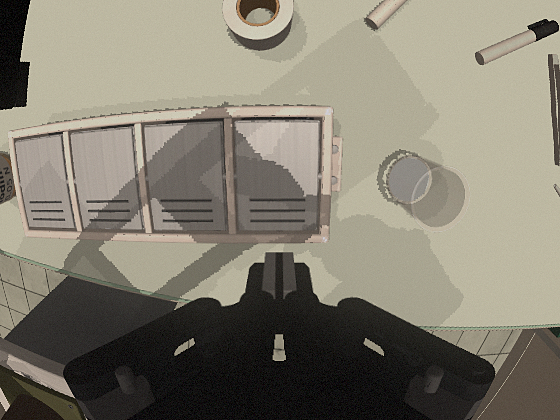

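The wrist view puts the middle ribs at about (277,210), (187,211), (107,211) and (47,211). That is within about 2 mm of my predictions, so I'll press D.

Call:
send_rows([
  {"fingers": -1, "travel": [0.001, -0.001, 0.04], "spin": 0},
  {"fingers": -1, "travel": [0.001, -0.001, 0.07], "spin": 0},
  {"fingers": -1, "travel": [0.001, -0.001, 0.078], "spin": 0},
  {"fingers": -1, "travel": [0.001, -0.001, 0.08], "spin": 0},
  {"fingers": -1, "travel": [0.001, -0.001, 0.082], "spin": 0},
  {"fingers": -1, "travel": [0.001, -0.001, 0.083], "spin": 0},
  {"fingers": -1, "travel": [0.001, -0.001, 0.083], "spin": 0},
])

```text
time_s: 2.05
tcp_pos: [0.4999, -0.3711, 0.0768]
tcp_rot: [179.8, -0.1, 9.5]
force: [-0.1, -1.8, 1.8]
gripper_width: -0.0001
finger_force: 0.7
```

Contact at about z = 0.077. Pressing a little more.

Call:
send_rows([
  {"fingers": -1, "travel": [0, 0, 0.001], "spin": 0},
  {"fingers": -1, "travel": [0, 0, 0.002], "spin": 0},
  {"fingers": -1, "travel": [0, 0, 0.003], "spin": 0},
  {"fingers": -1, "travel": [0, 0, 0.003], "spin": 0},
])

```text
time_s: 2.45
tcp_pos: [0.4999, -0.3711, 0.0766]
tcp_rot: [179.8, -0.1, 9.6]
force: [-4.1, 1.9, 20.0]
gripper_width: 0.0002
finger_force: 9.7
```

D is blocked: 20 N with no yield. Next is C.

Call:
send_rows([
  {"fingers": -1, "travel": [0, 0, -0.018], "spin": 0},
  {"fingers": -1, "travel": [0, -0.034, -0.018], "spin": 0},
  {"fingers": -1, "travel": [0, -0.068, -0.018], "spin": 0},
  {"fingers": -1, "travel": [0, -0.068, -0.018], "spin": 0},
  {"fingers": -1, "travel": [0, -0.068, -0.01], "spin": 0},
  {"fingers": -1, "travel": [0, -0.068, -0.004], "spin": 0},
  {"fingers": -1, "travel": [0, -0.068, -0.002], "spin": 0},
  {"fingers": -1, "travel": [0, -0.068, -0.001], "spin": 0},
  {"fingers": -1, "travel": [0, -0.068, 0], "spin": 0},
  {"fingers": -1, "travel": [0, -0.068, 0], "spin": 0},
])

```text
time_s: 3.45
tcp_pos: [0.4887, -0.304, 0.0765]
tcp_rot: [179.9, -0.2, 9.5]
force: [-6.1, 6.6, 33.7]
gripper_width: 0.0002
finger_force: 16.8
```

C is blocked too. Next is B, pressing a little lighter.

Call:
send_rows([
  {"fingers": -1, "travel": [0, 0, -0.018], "spin": 0},
  {"fingers": -1, "travel": [0, -0.034, -0.018], "spin": 0},
  {"fingers": -1, "travel": [0, -0.068, -0.018], "spin": 0},
  {"fingers": -1, "travel": [0, -0.068, -0.018], "spin": 0},
  {"fingers": -1, "travel": [0, -0.068, -0.01], "spin": 0},
  {"fingers": -1, "travel": [0, -0.068, -0.004], "spin": 0},
  {"fingers": -1, "travel": [0, -0.068, -0.003], "spin": 0},
  {"fingers": -1, "travel": [0, -0.068, -0.002], "spin": 0},
  {"fingers": -1, "travel": [0, -0.068, -0.001], "spin": 0},
  {"fingers": -1, "travel": [0, -0.068, -0.001], "spin": 0},
])

```text
time_s: 4.45
tcp_pos: [0.4775, -0.2374, 0.0765]
tcp_rot: [179.9, -0.1, 9.5]
force: [-6.3, 5.1, 33.1]
gripper_width: -0.0001
finger_force: 16.5
```

B is blocked as well, so A should rock. I'll press it the same way.

Call:
send_rows([
  {"fingers": -1, "travel": [0, 0, -0.018], "spin": 0},
  {"fingers": -1, "travel": [0, -0.034, -0.018], "spin": 0},
  {"fingers": -1, "travel": [0, -0.068, -0.018], "spin": 0},
  {"fingers": -1, "travel": [0, -0.068, -0.018], "spin": 0},
  {"fingers": -1, "travel": [0, -0.068, -0.01], "spin": 0},
  {"fingers": -1, "travel": [0, -0.068, -0.004], "spin": 0},
  {"fingers": -1, "travel": [0, -0.068, -0.003], "spin": 0},
  {"fingers": -1, "travel": [0, -0.068, -0.002], "spin": 0},
  {"fingers": -1, "travel": [0, -0.068, -0.001], "spin": 0},
  {"fingers": -1, "travel": [0, -0.068, -0.001], "spin": 0},
])

```text
time_s: 5.45
tcp_pos: [0.4654, -0.1694, 0.0743]
tcp_rot: [180.0, -0.0, 9.5]
force: [0.9, -0.7, 0.2]
gripper_width: -0.0001
finger_force: 0.2
```

A yields with almost no force. I'll press it deeper.

Call:
send_rows([
  {"fingers": -1, "travel": [-0.001, 0, 0.003], "spin": 0},
  {"fingers": -1, "travel": [-0.001, 0, 0.006], "spin": 0},
  {"fingers": -1, "travel": [-0.002, 0, 0.009], "spin": 0},
  {"fingers": -1, "travel": [-0.002, 0, 0.012], "spin": 0},
  {"fingers": -1, "travel": [-0.002, 0, 0.015], "spin": 0},
  {"fingers": -1, "travel": [-0.002, 0, 0.018], "spin": 0},
  {"fingers": -1, "travel": [-0.002, 0, 0.021], "spin": 0},
  {"fingers": -1, "travel": [-0.002, 0, 0.021], "spin": 0},
])

```text
time_s: 6.25
tcp_pos: [0.4627, -0.169, 0.0527]
tcp_rot: [-180.0, 0.1, 9.5]
force: [0.1, 0.2, -0.0]
gripper_width: -0.0
finger_force: 0.0
```

```bash
python3 look.py w2 wrist
```

```text
6.25 [ 0.46269931 -0.16896491  0.05265443] [-1.79951806e+02  7.08965370e-02  9.53724934e+00] [ 0.10975951  0.21491492 -0.01987598] -1.4216018236988526e-05
0.102 [280.2 293.9]
0.034 [429.3 287.9]
-0.034 [533.5 275.9]
-0.102 [597.8 264.8]
```

View pics/w2.png

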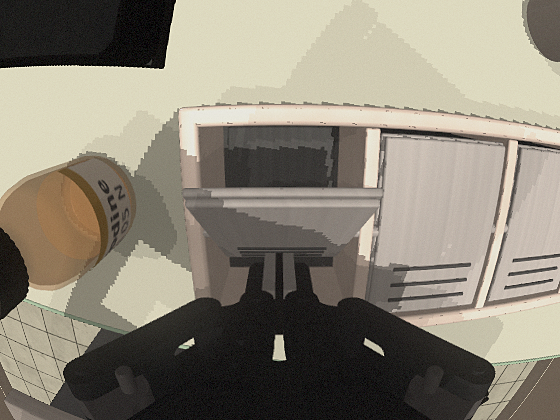

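Lid A is tipped, with its far edge raised near row 192, and the finger is below the pin. Next I push forward.

Call:
send_rows([
  {"fingers": -1, "travel": [0.002, 0, 0], "spin": 0},
  {"fingers": -1, "travel": [0.004, 0, 0], "spin": 0},
  {"fingers": -1, "travel": [0.006, 0, 0], "spin": 0},
  {"fingers": -1, "travel": [0.008, 0, 0], "spin": 0},
  {"fingers": -1, "travel": [0.008, 0, 0], "spin": 0},
])

```text
time_s: 6.8
tcp_pos: [0.4711, -0.1677, 0.0532]
tcp_rot: [-180.0, 0.0, 9.5]
force: [-2.7, -0.4, -1.6]
gripper_width: -0.0004
finger_force: 0.9
```

Call:
send_rows([
  {"fingers": -1, "travel": [0.001, 0, 0], "spin": 0},
  {"fingers": -1, "travel": [0.002, 0, 0], "spin": 0},
  {"fingers": -1, "travel": [0.003, 0, 0], "spin": 0},
  {"fingers": -1, "travel": [0.003, 0, 0], "spin": 0},
])

```text
time_s: 7.2
tcp_pos: [0.4742, -0.1673, 0.0533]
tcp_rot: [-180.0, 0.0, 9.5]
force: [-3.1, 0.7, -0.9]
gripper_width: 0.0001
finger_force: 1.1
```

Call:
send_rows([
  {"fingers": -1, "travel": [0.001, 0, 0], "spin": 0},
  {"fingers": -1, "travel": [0.002, 0, 0], "spin": 0},
  {"fingers": -1, "travel": [0.003, 0, 0], "spin": 0},
  {"fingers": -1, "travel": [0.003, 0, 0], "spin": 0},
])

```text
time_s: 7.6
tcp_pos: [0.4745, -0.1671, 0.0531]
tcp_rot: [-180.0, 0.3, 9.6]
force: [-8.8, -4.4, 2.8]
gripper_width: -0.0001
finger_force: 4.7
```

Call:
send_rows([
  {"fingers": -1, "travel": [0.001, 0, 0], "spin": 0},
  {"fingers": -1, "travel": [0.002, 0, 0], "spin": 0},
  {"fingers": -1, "travel": [0.002, 0, 0], "spin": 0},
])

```text
time_s: 7.9
tcp_pos: [0.4747, -0.1671, 0.0531]
tcp_rot: [-180.0, 0.5, 9.6]
force: [-13.2, -6.0, 5.4]
gripper_width: -0.0004
finger_force: 7.1
```

It's hard against the stop. I'll back off and lift clear.

Call:
send_rows([
  {"fingers": -1, "travel": [-0.006, 0, 0], "spin": 0},
  {"fingers": -1, "travel": [-0.013, 0, 0], "spin": 0},
  {"fingers": -1, "travel": [-0.014, 0, 0], "spin": 0},
  {"fingers": -1, "travel": [-0.014, 0, -0.03], "spin": 0},
  {"fingers": -1, "travel": [-0.014, 0, -0.07], "spin": 0},
  {"fingers": -1, "travel": [-0.014, 0, -0.12], "spin": 0},
  {"fingers": -1, "travel": [-0.014, 0, -0.15], "spin": 0},
  {"fingers": -1, "travel": [-0.014, 0, -0.15], "spin": 0},
  {"fingers": -1, "travel": [-0.014, 0, -0.15], "spin": 0},
])

```text
time_s: 8.8
tcp_pos: [0.4663, -0.1691, 0.2044]
tcp_rot: [179.9, -0.2, 9.5]
force: [-0.8, 0.2, -0.2]
gripper_width: 0.0
finger_force: 0.0
```

```bash
python3 look.py w3 wrist; python3 - <<'E'
from workcell import r
from h import *
i=r.camera_info('wrist');d=np.load('pics/w3.npy')
v,u=np.mgrid[:420,:560];o,dr=ray(i,np.stack([u,v],-1),True)
X=o+dr/dr[...,2:3]*0 if 0 else o+ dr*(d/np.maximum(np.einsum('...k,k',dr,i['R'][2]),.05))[...,None]
c,s=np.cos(np.radians(9.5)),np.sin(np.radians(9.5));q=X-[.505,-.266,0];x=c*q[...,0]+s*q[...,1];y=-s*q[...,0]+c*q[...,1];z=X[...,2]
for n,yc in zip('ABCD',(.102,.034,-.034,-.102)):
    for xa,xb in((-.035,-.02),(-.01,.015),(.022,.038)):
        m=(d>0)&(abs(y-yc)<.022)&(x>xa)&(x<xb)&(z<.12)
        print(n,xa,m.sum(),np.percentile(z[m],[5,50,98]).round(4) if m.any() else '')
m=(d>0)&(abs(y-.102)<.022)&(z>.065)&(z<.12)&(abs(x)<.06)
if m.any(): print('raised',np.polyfit(z[m],x[m],1),x[m].min(),x[m].max(),z[m].max())
E
```

```text
8.8 [ 0.46627272 -0.16905848  0.20435264] [179.90022217  -0.18575704   9.5466418 ] [-0.84985669  0.23787949 -0.24574456] 4.1694210173369286e-05
0.102 [278.2 200.8]
0.034 [355.6 201. ]
-0.034 [425.1 201.3]
-0.102 [482.8 201.8]
A -0.035 611 [0.0051 0.0062 0.0077]
A -0.01 1367 [0.0053 0.007  0.0945]
A 0.022 716 [0.0049 0.0062 0.0078]
B -0.035 767 [0.0558 0.0571 0.0586]
B -0.01 1384 [0.0561 0.0572 0.0586]
B 0.022 923 [0.0565 0.0576 0.0591]
C -0.035 614 [0.0558 0.057  0.0586]
C -0.01 1107 [0.0561 0.0572 0.0585]
C 0.022 742 [0.0563 0.0575 0.059 ]
D -0.035 475 [0.0557 0.0568 0.0587]
D -0.01 841 [0.056  0.0571 0.0586]
D 0.022 550 [0.0563 0.0575 0.0588]
raised [ 0.65219809 -0.05274372] 0.005112676405805349 0.010988511402823193 0.09525504896899253
```

View pics/w3.png

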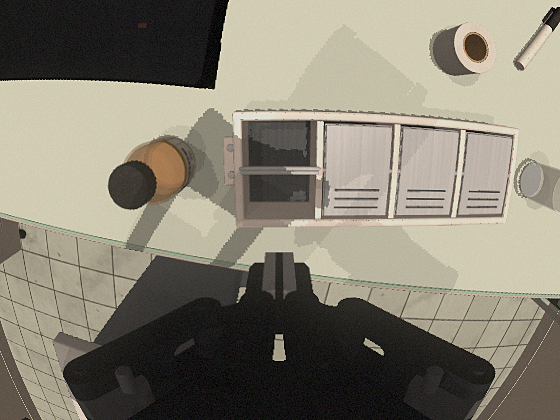

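The picture shows lid A standing on edge near (280,170), edge top about 0.096 m high, as expected at 1.4 rad. The other three lids are flush, and the bottle, beaker and roll stand where they were.

```bash
python3 -c "
from workcell import r
print(r.sign_off())"
```

```text
the job is handed in; nothing more can be done
None
```

I handed the job in at about 9 s: the left-most lid (A) was the one that rocked and it now stands fully open at its stop, with the other three lids shut and the bottle, beaker and roll untouched.

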